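# Drift the stuck slugs out of the jig's guide tubes

## Robot

A 6-joint arm with a two-finger parallel gripper is mounted at the origin on the work surface. World frame = base frame: x ahead of the robot, y to its left, z up, the work surface at z = 0. Lengths are in m, angles in rad, forces in N, time in s.
With the tool pointing down it reaches from about 0.275 to 0.975 m from the base axis. Payload 8.4 kg.
Tool frame: the origin (TCP) lies midway between the tips of the shut fingers; the grasp point (between the pads) lies manip.tcp_to_grasp behind it (manip.tcp_to_grasp is the distance from the TCP to the grasp point, in m); z points along the fingers, y is the direction in which the jaws open and shut (so a half turn about z gives the same grasp; the last joint's range is limited). The gripper opens to 92 mm and grips with 3 to 60 N. Pads are 20 mm wide; open, the fingers measure 128 mm over their backs; the gripper's body (75 mm by 189 mm) begins 69 mm behind the grasp point.
Start: joints at [1.124, 0.353, 1.633, -0, 1.155, -0.002], TCP at [0.269, 0.564, 0.215] pointing down, gripper open.
Joint ranges: [-2.63, 2.63], [-0.92, 2.1], [0.06, 2.66], [-1.3, 4.44], [0, 2.69], [-3.02, 3.02]. Speed limits (rad/s): [2.22, 2.22, 2.79, 3.14, 3.14, 3.14].

## Interface

Orientations are given as a 3x3 rotation matrix whose columns are the frame's x, y, z axes.
In Python, from plant import manip, imaging, sign_off gives the robot as it stands.
- The arm moves only by the tool send_rows, never from a script. Its argument "deltas" is text: rows parted by semicolons, each of 7 numbers parted by spaces: the opening, from 0 (shut) to 1 (fully open), then the shift along the tool's x, y, z in mm, then the turn, a rotation vector about the tool's x, y, z in degrees. A call has 1 to 20 rows; each row is the pose to reach, as a shift and turn from the pose commanded when the call began, along the tool's axes at that moment; what a row does not reach only later rows make up. A row lasts 1/8 s, in which the tool goes at most 62.5 mm and 10.7 degrees, less where a joint would pass 70% of its speed; a pose out of reach is approached as far as the arm can. A call with a gripper value outside its range is refused whole. The fingers move at their own pace and stop on an object; "grip_force" is the grip in N (left out, the last holds). Time passes only in rows, so rows that repeat a pose let the fingers close. It gives the time, the measured TCP pose, the force and the opening at its end, in the units of the state.
- manip.get_obs(): the state, without advancing time (a new reading comes with each control period).
- imaging.camera(name): name is "scene" or "top" or "wrist"; returns a dict with "image" (480x640x3 uint8, red, green, blue), "mtx" (3x3 intrinsics, pixels), "dist" ([k1, k2, p1, p2, k3] as OpenCV has them; the pictures are not rectified), "camera_from_world" (4x4, takes a point from world to camera coordinates); the wrist camera has in their place "mount" (4x4, takes a point from camera to tool coordinates, whose origin is the TCP and whose axes are the flange's). Camera axes: x right, y down, z forward; pixel columns grow to the right and rows downward; lengths in m; the calibration is good to about 2 mm. A picture is of the moment at which its call begins: read the wrist's pose just before it. There is no depth.
- sign_off(): hands the job in, once; it reports no verdict.
Trained networks look in a picture, given as the dict that the camera call returned (one of the last four; its "shot" number tells which), for a name from the list of things; names that differ only in an ending like _2 or _b are one class to them, and where a whole thing is asked for, a point or a joint stands for the part that bears it (a point fixed in the world has none). Each returns a list of dicts, best first, with "confidence" (0 to 1); they miss things now and then, are a little off and sometimes report something else, mostly with a low value. They report only what shows in the picture. A call takes as long as a camera call.
- imaging.search_frame(picture, name): "position" ([x, y, z] in m, in the coordinates of the camera as it stood for that picture, good to about 4 mm: the middle of the surface that is visible of it).
The state is a dict: "time_s": time; "q": joint angles; "qvel": joint speeds; "joint_efforts": joint torques, N m; "position": TCP position; "eef_rot": TCP orientation; "wrist_force": force on the tool from outside, world axes, zero at the start; "moment": the same for the moment, N m; "grip_width": finger opening in m.
Only numpy, scipy, OpenCV 4.12 (cv2) and the standard library are available. Lean on these libraries where they do the work, as an engineer would, in place of code of your own. Each camera call takes 0.05 s, during which the arm holds its last target. There are 200 camera calls.

## Task

Clear the drill jig: tip the scrap tub's lid up by its tab, with its heel edge still resting on the tub, then lift it off and lay it flat on the bench. Push the drift through each guide tube that has a slug stuck in it, so that every slug drops out of the far end into the tub, never touching the slugs with the fingers, and leave the oil can, hammer and gauge block where they are. Finish by laying the drift back on its mat and putting the lid back on the tub, seated all round in the rim with its tab away from the jig.

Things in the scene. Friction and masses are not known exactly. Their poses are not given: they have to be found in the camera images.
- jig: drill jig fixed to the bench: green rail 190 mm wide with five parallel level aluminium tubes on top under a dark clamp bar (top 107 mm up). Origin on the bench; x = push direction. Tubes: near mouths at x -25 mm, far ends at x +30 mm, 24 mm outside, 17 mm bore, axes 85 mm up at y -68, -34, 0, 34, 68 mm. Foot plate 12 mm high reaches to x -65 mm, 200 mm wide
- bore1 (a point): centre of the near mouth of guide tube 1, on the bore's axis; its axes are those of the jig (x = direction to push, into the bore). A spring plunger 12 mm short of the far end wedges the slug (5 to 12 N to push it out) and at rest leaves the lower 15 mm of the bore free
- bore2 (a point): centre of the near mouth of guide tube 2, on the bore's axis; its axes are those of the jig (x = direction to push, into the bore). A spring plunger 12 mm short of the far end wedges the slug (5 to 12 N to push it out) and at rest leaves the lower 15 mm of the bore free
- bore3 (a point): centre of the near mouth of guide tube 3, on the bore's axis; its axes are those of the jig (x = direction to push, into the bore). A spring plunger 12 mm short of the far end wedges the slug (5 to 12 N to push it out) and at rest leaves the lower 15 mm of the bore free
- bore4 (a point): centre of the near mouth of guide tube 4, on the bore's axis; its axes are those of the jig (x = direction to push, into the bore). A spring plunger 12 mm short of the far end wedges the slug (5 to 12 N to push it out) and at rest leaves the lower 15 mm of the bore free
- bore5 (a point): centre of the near mouth of guide tube 5, on the bore's axis; its axes are those of the jig (x = direction to push, into the bore). A spring plunger 12 mm short of the far end wedges the slug (5 to 12 N to push it out) and at rest leaves the lower 15 mm of the bore free
- slug1: dark steel slug 16 mm diameter, 24 mm long, 30 g, stuck in the far end of guide tube 1, some 4 to 8 mm of it standing out of the far end over the tub; origin at its centre, x along its length. Absent (None) if that tube is clear
- slug2: dark steel slug 16 mm diameter, 24 mm long, 30 g, stuck in the far end of guide tube 2, some 4 to 8 mm of it standing out of the far end over the tub; origin at its centre, x along its length. Absent (None) if that tube is clear
- slug3: dark steel slug 16 mm diameter, 24 mm long, 30 g, stuck in the far end of guide tube 3, some 4 to 8 mm of it standing out of the far end over the tub; origin at its centre, x along its length. Absent (None) if that tube is clear
- slug4: dark steel slug 16 mm diameter, 24 mm long, 30 g, stuck in the far end of guide tube 4, some 4 to 8 mm of it standing out of the far end over the tub; origin at its centre, x along its length. Absent (None) if that tube is clear
- slug5: dark steel slug 16 mm diameter, 24 mm long, 30 g, stuck in the far end of guide tube 5, some 4 to 8 mm of it standing out of the far end over the tub; origin at its centre, x along its length. Absent (None) if that tube is clear
- tub: open grey plastic scrap tub fixed to the bench below the tubes' far ends, 110 x 200 x 45 mm high, walls and floor 4 mm; origin at the centre of its underside. x points away from the jig; the tubes' ends stand over the strip just inside its jig-side wall, 28 mm above the rim
- lid: loose white plastic lid seated on the tub's rim, plate 110 x 200 x 5 mm, with a 90 x 180 x 4 mm step below that sits inside the rim with about 6 mm play; 0.11 to 0.21 kg. Origin at the centre of the step's underside (41 mm above the bench when seated), z up, x from the heel edge (under the tube ends, towards the jig) to the tab edge. Plate top 9 mm above the origin
- lid_tab (a point): top middle of the lid's black upright tab: 34 mm long (lid x), 9 mm thick (lid y), 27 mm tall above the plate, 33 mm from the lid's centre towards the edge away from the jig; pinch it across its thickness from above
- lid_heel (a point): middle of the underside of the lid's heel edge (jig side), 55 mm from the lid's centre: the edge about which it tips; 45 mm above the bench when seated
- drift: steel drift, about 0.13 to 0.19 kg: square handle 16 x 16 x 100 mm with a round shaft 12 mm diameter, 100 mm long at its +x end. Origin at the handle's centre, x along it towards the tip; centre of mass 30 mm ahead of the origin. It lies on the mat, origin 8 mm above the mat
- drift_tip (a point): the end of the drift's shaft, 150 mm from the handle's centre
- mat: black rubber mat fixed to the bench, 260 x 130 x 4 mm, the drift's place; origin at its underside centre, x along its length
- oilcan: bystander: small steel can, 52 mm diameter, 110 mm tall, origin at its underside
- mallet: bystander: hammer about 240 mm long lying on the bench, origin near its middle
- gauge: bystander: steel gauge block 50 x 30 x 30 mm, origin at its underside

How it is judged:
On the way, in this order (a step that is already met when the one before it is completed fails the run):
1. the lid is tipped up by more than 0.2 rad, heel edge still within 15 mm of its seated height (angle between lid's own z axis and vertical above 0.2 rad and height (world z) of lid_heel between 0.03 and 0.06 m), for 0.1 s.
2. the lid lies flat on the bench, off the tub (height (world z) of lid below 0.012 m and angle between lid's own z axis and vertical below 0.08 rad and linear speed of lid below 0.03 m/s), for 0.2 s.
3. every slug is in the tub (x of slug1 in the frame of tub between -0.055 and 0.055 m and y of slug1 in the frame of tub between -0.1 and 0.1 m and height (world z) of each of slug1, slug2, slug3, slug4, slug5 below 0.04 m and x of slug2 in the frame of tub between -0.055 and 0.055 m and y of slug2 in the frame of tub between -0.1 and 0.1 m and x of slug3 in the frame of tub between -0.055 and 0.055 m and y of slug3 in the frame of tub between -0.1 and 0.1 m and x of slug4 in the frame of tub between -0.055 and 0.055 m and y of slug4 in the frame of tub between -0.1 and 0.1 m and x of slug5 in the frame of tub between -0.055 and 0.055 m and y of slug5 in the frame of tub between -0.1 and 0.1 m), for 0.2 s.
At the end, for the whole second after the job is handed in: every slug lies in the tub, the lid is seated back on the tub (level within 0.05 rad, centred within 9 mm, at its seated height), and the drift lies at rest with the middle of its handle on the mat (all of step 3 and x of lid in the frame of tub between -0.009 and 0.009 m and y of lid in the frame of tub between -0.009 and 0.009 m and z of lid in the frame of tub between 0.037 and 0.045 m and angle between lid's own z axis and vertical below 0.05 rad and linear speed of each of lid, drift below 0.03 m/s and x of drift in the frame of mat between -0.13 and 0.13 m and y of drift in the frame of mat between -0.065 and 0.065 m and height (world z) of drift below 0.02 m); the robot touches nothing.
It fails at once if the fingers touch a slug (more than 1 N) (contact force between the fingers and slug1 above 1 N or contact force between the fingers and slug2 above 1 N or contact force between the fingers and slug3 above 1 N or contact force between the fingers and slug4 above 1 N or contact force between the fingers and slug5 above 1 N).
It fails at once if a bystander (oil can, hammer, gauge block) is moved more than 30 mm (distance of any of oilcan, mallet, gauge from where it was at the start of the episode above 0.03 m).
Of slug1, slug2, slug3, slug4, slug5 only 3 to 5 are there at a start; the rules pass over those that are not, and their reading is None.
At some moment in a run one of drift may be knocked a few centimetres aside while the robot is not near it.
Once in a run the grip may slacken for a moment while it holds something.
It also fails if it takes over 208 s, if anything falls off the work surface, if the arm or the gripper's body presses on something with over 40 N, if the wrist force passes 120 N, or if a joint passes its speed limit or range.

## Working session

There is one attempt and no reset: what is moved stays moved. The work goes in short steps, Python scripts to look and compute and a tool call to move; the robot and the scene stay as the last step left them, time stands still between calls to the robot, and variables do not carry over. Pictures are saved under pics/ and viewed, about 12 in all and at most 16, crops included, and the job is handed in when it is done.

Besides the shell and the picture viewer there is one more tool, called after ">>>" by a JSON object that holds its "method" and its "body", one argument or row to a line. send_rows: Moves the arm, as the interface text tells. Its arguments: {"type":"object","properties":{"deltas":{"type":"string"},"grip_force":{"type":"number"}},"required":["deltas"]}

```bash
mkdir -p pics
cat > h.py <<'E'
import numpy as np, cv2
from plant import manip, imaging, sign_off
def shot(n, save=None):
    o=manip.get_obs(); p=imaging.camera(n)
    if n=="wrist":
        T=np.eye(4); T[:3,:3]=o["eef_rot"]; T[:3,3]=o["position"]; W=T@np.array(p["mount"])
    else: W=np.linalg.inv(np.array(p["camera_from_world"]))
    if save: cv2.imwrite("pics/"+save,p["image"][:,:,::-1])
    return p,W
def find(p,W,name,k=1):
    return [(round(d["confidence"],2),np.round((W@np.r_[d["position"],1])[:3],4)) for d in imaging.search_frame(p,name)[:k]]
def pix2plane(p,W,uv,z):
    q=cv2.undistortPoints(np.array([[uv]],float),np.array(p["mtx"]),np.array(p["dist"]))[0,0]
    d=W[:3,:3]@np.r_[q,1]; c=W[:3,3]; return c+d*(z-c[2])/d[2]
def proj(p,W,P):
    C=np.linalg.inv(W); r=cv2.Rodrigues(C[:3,:3])[0]
    return cv2.projectPoints(np.atleast_2d(np.array(P,float)),r,C[:3,3],np.array(p["mtx"]),np.array(p["dist"]))[0][:,0]
def rel(P,R=None):
    "tool-frame shift (mm) to world pos P and rotvec (deg) to R from commanded ~ measured pose"
    o=manip.get_obs(); R0=np.array(o["eef_rot"]); 
    s=R0.T@(np.array(P)-o["position"])*1000
    rv=cv2.Rodrigues(R0.T@np.array(R))[0].ravel()*57.2958 if R is not None else np.zeros(3)
    return np.round(np.r_[s,rv],1)
E
python3 - <<'E'
from h import *
o=manip.get_obs(); print({k:np.round(v,3).tolist() for k,v in o.items()}, manip.tcp_to_grasp)
for c in ("top","scene"):
    p,W=shot(c,c+"0.png"); print(c,np.round(W[:3,3],2))
    for n in "jig bore1 bore2 bore3 bore4 bore5 slug1 slug2 slug3 slug4 slug5 tub lid lid_tab lid_heel drift drift_tip mat oilcan mallet gauge".split(): 
        try: print(n,find(p,W,n,5 if n=='slug1' else 1))
        except Exception as e: print(n,e)
E
```

```text
{'time_s': 0.0, 'q': [1.124, 0.354, 1.634, 0.0, 1.155, -0.002], 'qvel': [-0.001, 0.001, 0.0, -0.001, -0.0, -0.0], 'joint_efforts': [-0.004, -59.384, -33.421, 0.069, 0.024, -0.0], 'position': [0.269, 0.564, 0.214], 'eef_rot': [[-0.903, 0.43, -0.001], [0.43, 0.903, -0.001], [0.0, -0.001, -1.0]], 'wrist_force': [0.328, -0.466, 0.65], 'moment': [-0.042, -0.039, 0.027], 'grip_width': 0.092} 0.0187
top [0.45 0.04 1.06]
jig [(0.61, array([0.5276, 0.0226, 0.0901]))]
bore1 [(0.75, array([0.5226, 0.0221, 0.0869]))]
bore2 [(0.75, array([0.5226, 0.0221, 0.0869]))]
bore3 [(0.75, array([0.5226, 0.0221, 0.0869]))]
bore4 [(0.75, array([0.5226, 0.0221, 0.0869]))]
bore5 [(0.75, array([0.5226, 0.0221, 0.0869]))]
slug1 []
slug2 []
slug3 []
slug4 []
slug5 []
tub [(0.29, array([0.514 , 0.3304, 0.0031]))]
lid [(0.81, array([ 0.5005, -0.0669,  0.0472]))]
lid_tab [(0.98, array([ 0.5025, -0.0638,  0.0497]))]
lid_heel [(0.73, array([ 0.5048, -0.0677,  0.0494]))]
drift [(0.77, array([0.502 , 0.3004, 0.0188]))]
drift_tip [(0.88, array([0.5   , 0.3034, 0.0219]))]
mat [(0.79, array([0.5131, 0.3305, 0.0025]))]
oilc
[... 322 characters left out ...]
]
bore3 [(0.88, array([ 0.5648, -0.0008,  0.0966]))]
bore4 [(0.88, array([ 0.5648, -0.0008,  0.0966]))]
bore5 [(0.88, array([ 0.5648, -0.0008,  0.0966]))]
slug1 []
slug2 []
slug3 []
slug4 []
slug5 []
tub [(0.82, array([ 0.598 , -0.0949,  0.0226]))]
lid [(0.77, array([ 0.5197, -0.0601,  0.05  ]))]
lid_tab [(0.59, array([ 0.5197, -0.0651,  0.0537]))]
lid_heel [(0.8, array([ 0.5181, -0.0624,  0.0527]))]
drift [(0.69, array([0.5098, 0.2986, 0.0193]))]
drift_tip [(0.8, array([0.5074, 0.3021, 0.0203]))]
mat [(0.79, array([0.5272, 0.3232, 0.0023]))]
oilcan [(0.96, array([0.7692, 0.1892, 0.0792]))]
mallet [(0.57, array([ 0.764 , -0.1012,  0.024 ]))]
gauge [(0.76, array([ 0.6652, -0.2543,  0.0315]))]
```

View pics/top0.png

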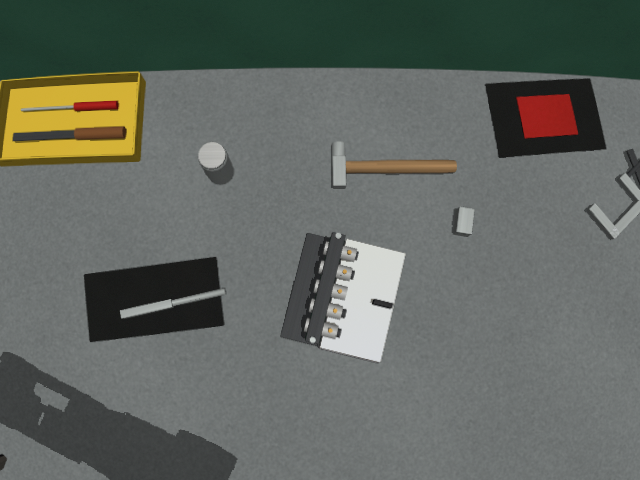

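View pics/scene0.png

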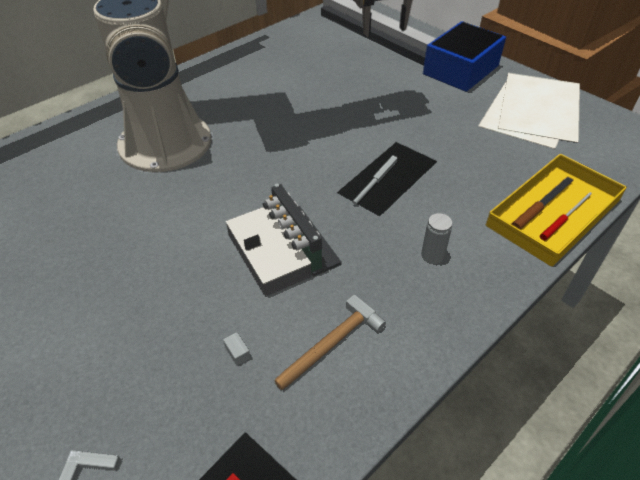

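The top view shows the jig and lid at about (345,295). The tab is at (382,303), the drift runs from (121,314) to (225,291), the hammer is at (395,165) and the gauge block at (465,220). The push direction is roughly image right, i.e. world -y. Next I'll zoom in on the jig.

Run:
```python
import cv2
i=cv2.imread("pics/top0.png")
c=cv2.resize(i[225:370,275:415],None,fx=5,fy=4,interpolation=cv2.INTER_CUBIC)
c=cv2.resize(i[228:368,275:415],None,fx=4.2,fy=4.2,interpolation=cv2.INTER_CUBIC)
cv2.imwrite("pics/crop1.png",c)
g=cv2.cvtColor(i,cv2.COLOR_BGR2GRAY)
def q(m,name):
    n,l,st,ce=cv2.connectedComponentsWithStats(m.astype('uint8'))
    print(name,[(st[k].tolist(),ce[k].round(1).tolist()) for k in range(1,n) if st[k,4]>150])
q(g>215,'white')
```

```text
white [([328, 320, 51, 35, 358], [354.9, 339.2])]
```

View pics/crop1.png

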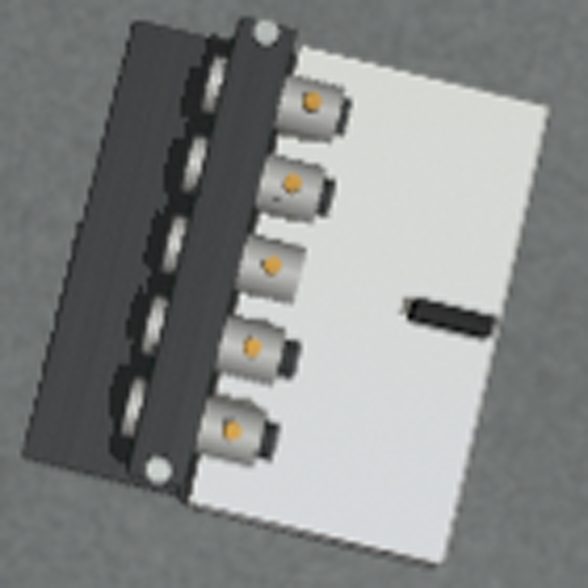

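The crop shows slug ends on tubes 5, 4, 2 and 1 (top to bottom). The middle tube, 3, is clear. Next I fit the jig and lid poses.

```bash
cat >> h.py <<'E'
from scipy.optimize import least_squares
def T2(x,y,a): 
    c,s=np.cos(a),np.sin(a); M=np.eye(4); M[:2,:2]=[[c,-s],[s,c]]; M[:2,3]=x,y; return M
def fit(p,W,loc,uv,x0):
    L=np.c_[np.array(loc)/1000,np.ones(len(loc))]
    f=lambda v:(proj(p,W,(T2(*v)@L.T).T[:,:3])-uv).ravel()
    r=least_squares(f,x0); return r.x,r.fun.reshape(-1,2).round(1)
E
python3 - <<'E'
from h import *
p,W=shot("top")
f=lambda a:np.array(a)/4.2+[275,228]-0.4
print("px/m",proj(p,W,[[.5,0,0],[.5,.1,0]]))
print("jig",fit(p,W,[[-65,100,12],[-65,-100,12],[30,12,85],[30,-12,85]],f([[135,22],[23,457],[306,246],[294,303]]),[.53,.02,-1.7]))
print("jigfoot",fit(p,W,[[-65,100,12],[-65,-100,12]],f([[135,22],[23,457]]),[.53,.02,-1.7]))
print("lid",fit(p,W,[[55,100,9],[55,-100,9],[50,0,9+27],[16,0,9+27]],f([[548,107],[442,565],[494,324],[408,309]]),[.5,-.06,-1.7]))
# z offset: handled below by seat height 41
L=[[55,100,50],[55,-100,50],[16,4.5,77],[16,-4.5,77],[50,4.5,77],[50,-4.5,77]]
print("lid",fit(p,W,L[:2],f([[548,107],[442,565]]),[.5,-.06,-1.7]))
print("drift",[pix2plane(p,W,u,.012) for u in ([121,314],[171,302.5],[225,291.5])])
print(find(p,W,"mat"),[pix2plane(p,W,u,.004) for u in ([85,274],[216,258],[223,325],[90,341])])
E
```

```text
px/m [[329.22540559 305.5627723 ]
 [275.32397806 305.94750619]]
jig (array([ 0.52392729,  0.00295104, -1.8207028 ]), array([[-0.2, -0.9],
       [ 0. ,  0.4],
       [ 0.3,  0.2],
       [-0.1,  0.2]]))
jigfoot (array([ 0.52313261,  0.00285688, -1.82541453]), array([[ 0.1, -0.6],
       [-0.1,  0.6]]))
lid (array([ 0.50951816, -0.06282461, -1.82138837]), array([[-1.2,  1.8],
       [ 0. , -2.2],
       [-0.6,  0.7],
       [ 1.6, -0.2]]))
lid (array([ 0.50734599, -0.05787921, -1.82377889]), array([[ 0. , -0.1],
       [-0. ,  0.1]]))
drift [array([0.484341  , 0.38802075, 0.012     ]), array([0.50609008, 0.29294693, 0.012     ]), array([0.5263337 , 0.19227132, 0.012     ])]
[(0.76, array([0.5119, 0.3291, 0.0047]))] [array([0.56014411, 0.46523369, 0.004     ]), array([0.58986023, 0.21128849, 0.004     ]), array([0.46496198, 0.19655181, 0.004     ]), array([0.43327067, 0.4504773 , 0.004     ])]
```

```bash
cat >> h.py <<'E'
YAW=-1.8225
def Rt(yaw=YAW,tilt=0.0):
    "tool down, tool x = -push direction; tilt (rad) about lid -y (tab edge up)"
    px=np.array([np.cos(yaw),np.sin(yaw),0]); py=np.array([-np.sin(yaw),np.cos(yaw),0])
    R=np.c_[-px,py,[0,0,-1]]
    return cv2.Rodrigues(-py*tilt)[0]@R
def JW(P,J): return (T2(*J)@np.r_[np.array(P)/1000,1])[:3]
E
python3 - <<'E'
from h import *
print(np.linalg.det(Rt()), rel(JW([33,0,200],(.507,-.058,YAW)),Rt()))
E
```

```text
1.0 [-488.9 -491.6   14.6   -0.     0.    78.9]
```

>>> {"method": "send_rows", "body": {
  "deltas": "0.5 -250 -250 0 0 0 40;0.5 -250 -250 0 0 0 40;0.5 -250 -250 0 0 0 40;0.5 -250 -250 0 0 0 40;0.5 -489 -492 15 0 0 79;0.5 -489 -492 15 0 0 79;0.5 -489 -492 15 0 0 79;0.5 -489 -492 15 0 0 79;0.5 -489 -492 15 0 0 79;0.5 -489 -492 15 0 0 79;0.5 -489 -492 15 0 0 79;0.5 -489 -492 15 0 0 79;0.5 -489 -492 15 0 0 79;0.5 -489 -492 15 0 0 79;0.5 -489 -492 15 0 0 79;0.5 -489 -492 15 0 0 79",
  "grip_force": 40
}}

```text
time_s: 4.3
position: [0.4986, -0.0895, 0.1997]
eef_rot: [[0.249, 0.969, 0.0], [0.969, -0.249, -0.0], [0.0, 0.0, -1.0]]
wrist_force: [0.9, -0.8, -0.0]
grip_width: 0.0458
```

Run:
```python
from h import *
p,W=shot("wrist","w1.png"); print(np.round(p["mount"],3).tolist(),W[:3,3],manip.get_obs()["wrist_force"])
for n in ("lid","lid_tab","bore1","slug1"): print(n,find(p,W,n,5))
```

```text
[[-0.001, -0.956, -0.293, 0.083], [1.0, -0.001, 0.001, 0.0], [-0.002, -0.293, 0.956, -0.17], [0.0, 0.0, 0.0, 1.0]] [ 0.51969021 -0.00901349  0.36927395] [ 0.20849064 -0.73799061 -0.38400342]
lid []
lid_tab [(0.9, array([ 0.508 , -0.0638,  0.0505])), (0.37, array([ 0.5819, -0.0418,  0.0913]))]
bore1 [(0.92, array([0.5275, 0.0191, 0.0952]))]
slug1 [(0.7, array([ 0.4897, -0.0167,  0.0903])), (0.55, array([ 0.457 , -0.0097,  0.0913])), (0.48, array([ 0.5865, -0.0429,  0.093 ])), (0.41, array([ 0.5515, -0.0312,  0.0921]))]
```

View pics/w1.png

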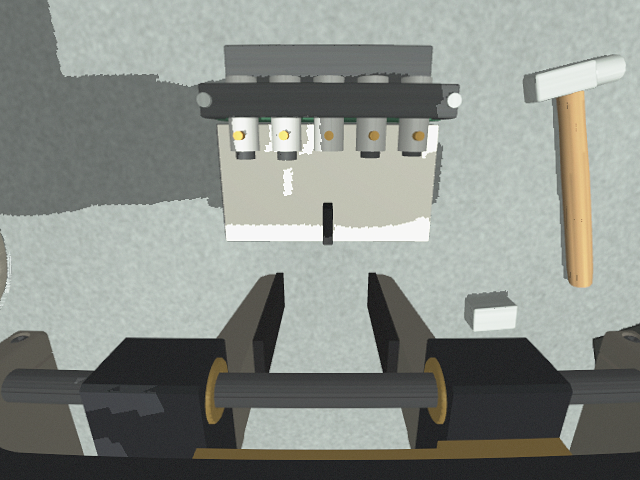

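Wrist view: lid corners are at (226,241) and (429,241), the tab is at (328,203–243) and the foot plate's back edge is at y=45. Slug ends show on tubes 1, 2, 4 and 5. I'll cross-check the fits against this picture.

Run:
```python
from h import *
p,W=shot("wrist")
J=[.523,.003,YAW]; L=[.507,-.058,YAW]
print("jig",fit(p,W,[[-65,-100,12],[-65,100,12]],[[224.5,45],[432.5,45]],J))
print("lid",fit(p,W,[[55,-100,50],[55,100,50]],[[226,241],[429.5,241]],L))
pts=[[16,-4.5,77],[16,4.5,77],[50,-4.5,77],[50,4.5,77]]
print("tabproj",proj(p,W,[JW(q,L) for q in pts]).round(1).tolist())
print("tube3 end top, mouth top",proj(p,W,[JW(q,J) for q in [[30,0,97],[30,-12,85],[30,12,85],[30,34,97],[30,-68,97],[-25,0,97]]]).round(1).tolist())
i=cv2.imread("pics/w1.png"); 
c=cv2.resize(i[35:255,190:470],None,fx=2.7,fy=2.7,interpolation=cv2.INTER_CUBIC); cv2.imwrite("pics/crop2.png",c)
```

```text
jig (array([ 0.52696246,  0.00319586, -1.82328099]), array([[-1.4,  0.1],
       [ 1.4,  0.1]]))
lid (array([ 0.51052521, -0.05750277, -1.82456433]), array([[ 0.5, -0. ],
       [-0.5, -0. ]]))
tabproj [[319.3, 209.6], [329.6, 209.6], [319.6, 246.4], [329.5, 246.4]]
tube3 end top, mouth top [[324.7, 153.8], [309.9, 152.9], [339.4, 152.8], [368.3, 153.7], [237.7, 154.1], [324.5, 77.6]]
```

View pics/crop2.png

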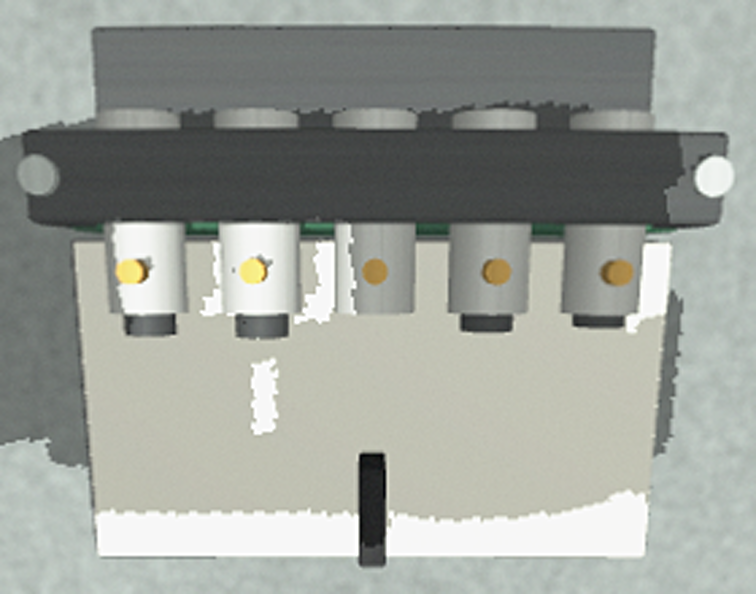

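Run:
```python
from h import *
print(rel(JW([32.5,0,54],(.509,-.058,YAW)),Rt()))
```

```text
[ 1.300e+00  2.000e+00  1.456e+02  0.000e+00  0.000e+00 -1.000e-01]
```

>>> {"method": "send_rows", "body": {
  "deltas": "0.5 1 2 60 0 0 0;0.5 1 2 110 0 0 0;0.5 1 2 130 0 0 0;0.5 1 2 146 0 0 0;0.5 1 2 146 0 0 0;0 1 2 146 0 0 0;0 1 2 146 0 0 0;0 1 2 146 0 0 0;0 1 2 146 0 0 0;0 1 2 146 0 0 0;0 1 2 146 0 0 0;0 1 2 146 0 0 0"
}}

```text
time_s: 6.1
position: [0.501, -0.0899, 0.054]
eef_rot: [[0.25, 0.968, 0.0], [0.968, -0.25, -0.0], [0.0, 0.0, -1.0]]
wrist_force: [-1.7, 0.1, 5.6]
grip_width: 0.0087
```

Run:
```python
from h import *
o=manip.get_obs(); R0=np.array(o["eef_rot"]); P=np.array(o["position"]); print(o["wrist_force"],o["grip_width"])
px=-R0[:,0]; px[2]=0; px/=np.linalg.norm(px); H=P-px*.088; H[2]=.045
for a in (.08,.16,.24,.32):
    Q=cv2.Rodrigues(-R0[:,1]*a)[0]
    print(a,rel(H+Q@(P-H),Q@R0))
```

```text
[-1.72347536  0.11553226  5.63560846] 0.008679320084669026
0.08 [ 1.   0.  -7.  -0.  -4.6 -0. ]
0.16 [  2.6   0.  -13.9   0.   -9.2  -0. ]
0.24 [  4.7  -0.  -20.7  -0.  -13.8   0. ]
0.32 [  7.3   0.  -27.2   0.  -18.3   0. ]
```

>>> {"method": "send_rows", "body": {
  "deltas": "0 0.5 0 -3.5 0 -2.3 0;0 1 0 -7 0 -4.6 0;0 1.8 0 -10.5 0 -6.9 0;0 2.6 0 -14 0 -9.2 0;0 3.6 0 -17.3 0 -11.5 0;0 4.7 0 -20.7 0 -13.8 0;0 6 0 -24 0 -16 0;0 7.3 0 -27.2 0 -18.3 0;0 7.3 0 -27.2 0 -18.3 0;0 7.3 0 -27.2 0 -18.3 0;0 7.3 0 -27.2 0 -18.3 0;0 7.3 0 -27.2 0 -18.3 0",
  "grip_force": 50
}}

```text
time_s: 7.6
position: [0.5029, -0.0828, 0.0809]
eef_rot: [[0.238, 0.968, -0.078], [0.919, -0.25, -0.304], [-0.313, 0.0, -0.95]]
wrist_force: [-0.3, 0.2, 4.0]
grip_width: 0.0084
```

Run:
```python
from h import *
p,W=shot("scene"); i=p["image"][150:320,190:390,::-1]
cv2.imwrite("pics/tip.png",cv2.resize(i,None,fx=3,fy=3,interpolation=cv2.INTER_CUBIC))
```

```text
(no output)
```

View pics/tip.png

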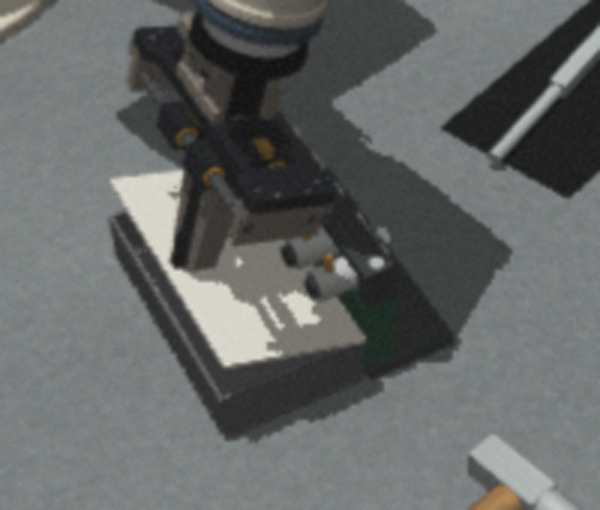

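The lid is tipped about its heel, which still sits on the rim. Next I compute the move that takes it off and lays it down.

Run:
```python
from h import *
o=manip.get_obs(); P=np.array(o["position"]); px=np.array([np.cos(YAW),np.sin(YAW),0]); z=np.array([0,0,1])
R=np.array(o["eef_rot"]); F=np.array([.501,-.0899,.054])
for q,r in ((P+.008*z+.003*px,R),(P+.01*z+.03*px,R),(P+.02*z+.065*px,R),(P+.05*z+.1*px,R),(F+.05*z+.18*px,Rt()),(F+.185*px-.02*z,Rt()),(F+.185*px-.0405*z,Rt())): print(q.round(4),rel(q,r))
```

```text
[ 0.5021 -0.0857  0.0889] [-5.4  0.  -6.7  0.   0.   0. ]
[ 0.4954 -0.1119  0.0909] [-31.6   0.   -0.1   0.    0.    0. ]
[ 0.4867 -0.1458  0.1009] [-68.    0.1   1.4   0.    0.    0. ]
[ 0.478  -0.1797  0.1309] [-110.6    0.2  -16.1    0.     0.     0. ]
[ 0.4562 -0.2642  0.104 ] [-1.851e+02  2.000e-01  3.670e+01  0.000e+00  1.830e+01 -1.000e-01]
[ 0.4549 -0.2691  0.034 ] [-1.679e+02  2.000e-01  1.048e+02  0.000e+00  1.830e+01 -1.000e-01]
[ 0.4549 -0.2691  0.0135] [-1.615e+02  2.000e-01  1.243e+02  0.000e+00  1.830e+01 -1.000e-01]
```

>>> {"method": "send_rows", "body": {
  "deltas": "0 -5.4 0 -6.7 0 0 0;0 -12 0 -6 0 0 0;0 -31.6 0 0 0 0 0;0 -50 0 1 0 0 0;0 -68 0 1.4 0 0 0;0 -110 0 -16 0 0 0;0 -150 0 10 0 9 0;0 -185 0 36.7 0 18.3 0;0 -185 0 36.7 0 18.3 0;0 -177 0 70 0 18.3 0;0 -168 0 104.8 0 18.3 0;0 -164 0 118 0 18.3 0;0 -161.5 0 124.3 0 18.3 0;0 -161.5 0 124.3 0 18.3 0;0 -161.5 0 124.3 0 18.3 0"
}}

```text
time_s: 9.52
position: [0.4552, -0.2692, 0.0144]
eef_rot: [[0.25, 0.968, 0.001], [0.968, -0.25, -0.001], [-0.0, 0.001, -1.0]]
wrist_force: [-0.2, -0.0, -1.8]
grip_width: 0.0087
```

>>> {"method": "send_rows", "body": {
  "deltas": "0 0 0 1 0 0 0;0 0 0 1 0 0 0;0.4 0 0 1 0 0 0;0.4 0 0 1 0 0 0;0.4 0 0 1 0 0 0;0.4 0 0 1 0 0 0;0.4 0 0 -30 0 0 0;0.4 0 0 -80 0 0 0;0.4 0 0 -140 0 0 0;0.4 0 0 -200 0 0 0;0.4 0 0 -200 0 0 0"
}}

```text
time_s: 10.9
position: [0.4571, -0.2706, 0.2183]
eef_rot: [[0.25, 0.968, 0.008], [0.968, -0.25, -0.005], [-0.002, 0.009, -1.0]]
wrist_force: [0.5, -0.4, -1.2]
grip_width: 0.0371
```

Run:
```python
from h import *
p,W=shot("top","top2.png")
for n in ("drift","drift_tip","lid"): print(n,find(p,W,n))
print(rel([.499,.319,.22],Rt(-1.359)))
```

```text
drift [(0.74, array([0.4625, 0.2943, 0.0182]))]
drift_tip [(0.88, array([0.4609, 0.2909, 0.0234]))]
lid [(0.72, array([ 0.4611, -0.2342,  0.0124]))]
[ 5.802e+02 -1.030e+02 -7.400e+00 -1.000e-01 -1.000e-01 -2.660e+01]
```

View pics/top2.png

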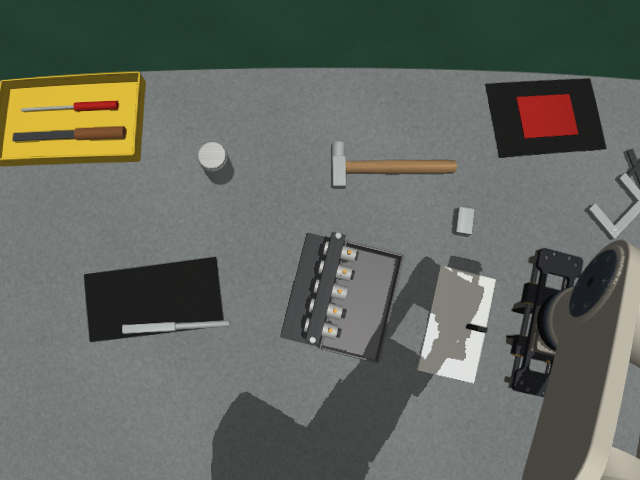

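The lid lies flat on the bench at about (457,325). The drift has been knocked and now runs from (122,329) to (229,323). I'll move over it and measure with the wrist camera.

Run:
```python
from h import *
p,W=shot("top")
a,b=[pix2plane(p,W,u,.012) for u in ([122,329],[229,323])]
d=(b-a)/np.linalg.norm(b-a); y=np.arctan2(d[1],d[0]); print(a,b,np.linalg.norm(b-a),y, a+.07*d)
g=a+.07*d; print(rel([g[0],g[1],.2],Rt(y)))
```

```text
[0.45651673 0.38533316 0.012     ] [0.46845939 0.18431801 0.012     ] 0.2013696049752605 -1.511454304766627 [0.46066823 0.31545638 0.012     ]
[ 5.672e+02 -1.391e+02  1.260e+01 -2.000e-01 -1.000e-01 -1.790e+01]
```

>>> {"method": "send_rows", "body": {
  "deltas": "0.4 567 -139 0 0 0 -18;0.4 567 -139 0 0 0 -18;0.4 567 -139 0 0 0 -18;0.4 567 -139 0 0 0 -18;0.4 567 -139 0 0 0 -18;0.4 567 -139 0 0 0 -18;0.4 567 -139 0 0 0 -18;0.4 567 -139 0 0 0 -18;0.4 567 -139 0 0 0 -18;0.4 567 -139 0 0 0 -18;0.4 567 -139 0 0 0 -18;0.4 567 -139 0 0 0 -18;0.4 567 -139 0 0 0 -18;0.4 567 -139 0 0 0 -18"
}}

```text
time_s: 12.9
position: [0.462, 0.3137, 0.2137]
eef_rot: [[-0.06, 0.998, 0.0], [0.998, 0.06, 0.0], [0.0, 0.0, -1.0]]
wrist_force: [1.2, -0.5, 0.1]
grip_width: 0.0366
```

Run:
```python
from h import *
p,W=shot("wrist","w2.png")
for n in ("drift","drift_tip"): print(n,find(p,W,n))
```

```text
drift [(0.7, array([0.466 , 0.303 , 0.0173]))]
drift_tip [(0.78, array([0.4628, 0.3074, 0.0177]))]
```

View pics/w2.png

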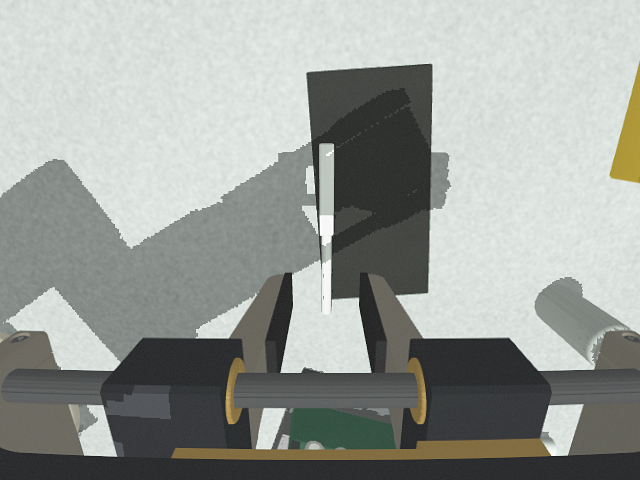

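The drift runs from its butt at (327,143) to its tip at (326,313), nearly aligned with the tool. Next I compute the grasp.

Run:
```python
from h import *
p,W=shot("wrist")
a=pix2plane(p,W,[326.5,143],.02); s=pix2plane(p,W,[326.5,236],.016); b=pix2plane(p,W,[326,314],.012)
print(a,s,b,np.linalg.norm(s-a),np.linalg.norm(b-a))
d=(b-a)*[1,1,0]; d/=np.linalg.norm(d); y=np.arctan2(d[1],d[0]); print(y,find(p,W,"drift"))
g=b-.13*d; g[2]=.006; print(g,rel(g,Rt(y)))
```

```text
[0.45973837 0.38549637 0.02      ] [0.46593279 0.28405068 0.016     ] [0.47151087 0.18270905 0.012     ] 0.10171330947320474 0.20328622066396349
-1.5128080078514208 [(0.96, array([0.4681, 0.3005, 0.0186]))]
[0.46397661 0.31249054 0.006     ] [-2.200e+00  1.900e+00  2.076e+02  0.000e+00 -0.000e+00  2.000e-01]
```

>>> {"method": "send_rows", "body": {
  "deltas": "0.4 -2 2 60 0 0 0;0.4 -2 2 120 0 0 0;0.4 -2 2 170 0 0 0;0.4 -2 2 195 0 0 0;0.4 -2 2 208 0 0 0;0.4 -2 2 208 0 0 0;0.4 -2 2 208 0 0 0;0 -2 2 208 0 0 0;0 -2 2 208 0 0 0;0 -2 2 208 0 0 0;0 -2 2 208 0 0 0;0 -2 2 208 0 0 0;0 -2 2 208 0 0 0",
  "grip_force": 55
}}

```text
time_s: 14.78
position: [0.464, 0.3129, 0.0058]
eef_rot: [[-0.061, 0.998, 0.0], [0.998, 0.061, 0.0], [0.0, 0.0, -1.0]]
wrist_force: [-0.2, -0.1, 6.1]
grip_width: 0.0152
```

>>> {"method": "send_rows", "body": {
  "deltas": "0 0 0 -30 0 0 0;0 0 0 -70 0 0 0;0 0 0 -110 0 0 0;0 0 0 -120 0 0 0;0 0 0 -120 0 0 0"
}}

```text
time_s: 15.4
position: [0.4638, 0.3127, 0.1251]
eef_rot: [[-0.061, 0.998, 0.0], [0.998, 0.061, 0.0], [0.0, 0.0, -1.0]]
wrist_force: [0.1, -0.1, -1.8]
grip_width: 0.0156
```

Run:
```python
from h import *
for b in (-68,0): print(rel(JW([-175,b,110],(.525,.003,-1.823)),Rt(-1.823)))
```

```text
[-125.5   31.4   15.1    0.    -0.    18. ]
[-146.4   96.1   15.2    0.    -0.    18. ]
```

>>> {"method": "send_rows", "body": {
  "deltas": "0 -100 25 5 0 0 9;0 -125.5 31.5 15 0 0 18;0 -125.5 31.5 15 0 0 18;0 -125.5 31.5 15 0 0 18;0 -125.5 31.5 15 0 0 18;0 -125.5 31.5 15 0 0 18;0 -125.5 31.5 15 0 0 18;0 -125.5 31.5 15 0 0 18"
}}

```text
time_s: 16.4
position: [0.5029, 0.1899, 0.1106]
eef_rot: [[0.249, 0.968, 0.0], [0.968, -0.249, 0.0], [0.0, 0.0, -1.0]]
wrist_force: [0.3, -0.5, -2.2]
grip_width: 0.0156
```

Run:
```python
from h import *
p,W=shot("top","top3.png"); i=p["image"][215:355,200:360,::-1]
cv2.imwrite("pics/c3.png",cv2.resize(i,None,fx=5,fy=4.2857,interpolation=cv2.INTER_CUBIC)[:600])
cv2.imwrite("pics/c3.png",cv2.resize(i,(686,600),interpolation=cv2.INTER_CUBIC))
print(manip.get_obs()["position"])
```

```text
[0.50298131 0.18977697 0.11059342]
```

View pics/c3.png

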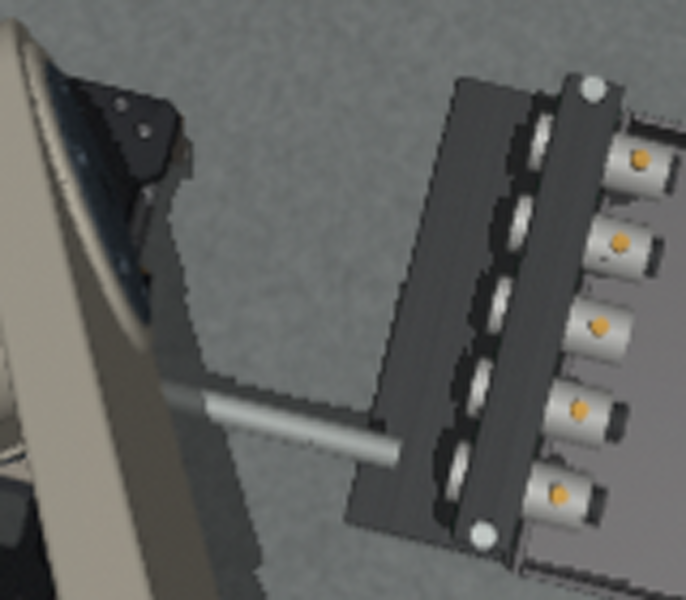

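The drift tip is at about (400,453) in the crop and roughly in line with tube 1 (mouth at (458,473)). I'll do a sub-pixel fit of both lines.

```bash
cat > cal.py <<'E'
from h import *
p,W=shot("top"); g=cv2.cvtColor(p["image"],cv2.COLOR_RGB2GRAY).astype(float)
o=manip.get_obs(); R=np.array(o["eef_rot"]); P=np.array(o["position"])
def prof(a,b,hw,n=15,thr=None):
    "centre line between half-max edges, profiles perpendicular to a->b (pixels)"
    a,b=np.array(a,float),np.array(b,float); d=(b-a)/np.linalg.norm(b-a); m=np.array([-d[1],d[0]]); s=np.arange(-hw,hw+.01,.1); out=[]
    for t in np.linspace(0,1,n):
        c=a+(b-a)*t; q=c+s[:,None]*m
        v=cv2.remap(g.astype('float32'),q[None,:,0].astype('float32'),q[None,:,1].astype('float32'),cv2.INTER_CUBIC)[0]
        th=(v.max()+np.percentile(v,15))/2; k=np.where(v>th)[0]; out.append([t,s[k].min(),s[k].max()])
    return np.array(out),d,m
def T(P): return proj(p,W,P)
E
python3 - <<'E'
from cal import *
ax=P+[0,0,.006]; push=-R[:,0]
a,b=T([ax+.06*push,ax+.122*push]); print("proj shaft",a,b,"tip",T([ax+.13*push]))
r,d,m=prof(a,b,6); print("shaft",np.round(r.T,2).tolist())
for J in ((.523,.003,-1.823),(.527,.003,-1.823)):
  for y in (-68,-34,0,34,68):
    a,b=T([JW([12,y,85],J),JW([28,y,85],J)]); 
    r,d,m=prof(a,b,9,5); print(J[0],y,np.round(r.T[1:],2).tolist())
E
```

```text
proj shaft [252.11087794 309.64609898] [288.4842302  318.87697508] tip [[293.19440458 320.06303961]]
shaft [[0.0, 0.07, 0.14, 0.21, 0.29, 0.36, 0.43, 0.5, 0.57, 0.64, 0.71, 0.79, 0.86, 0.93, 1.0], [-2.2, -2.2, -2.3, -2.2, -2.1, -2.3, -2.1, -2.1, -2.3, -2.1, -2.1, -2.2, -2.0, -2.3, -2.1], [3.1, 3.1, 3.3, 3.2, 3.2, 3.3, 3.2, 3.3, 3.5, 3.2, 3.4, 3.3, 3.3, 3.7, 3.3]]
0.523 -68 [[-4.3, -5.3, -4.7, -3.9, -3.7], [3.3, 4.5, 4.1, 3.5, 2.3]]
0.523 -34 [[-4.5, -5.1, -5.0, -4.2, -3.6], [3.2, 4.0, 4.2, 3.3, 3.5]]
0.523 0 [[-4.7, -5.3, -5.2, -4.6, -4.4], [3.0, 4.0, 3.8, 3.2, 3.3]]
0.523 34 [[-5.1, -5.3, -5.2, -4.7, -4.7], [2.0, 3.4, 3.4, 3.0, 2.9]]
0.523 68 [[-6.3, -6.4, -6.2, -5.4, -4.5], [4.5, 5.0, 4.4, 3.4, 3.0]]
0.527 -68 [[-2.7, -3.4, -2.6, -1.8, -1.6], [6.5, 7.2, 6.4, 5.8, 5.2]]
0.527 -34 [[-2.3, -2.8, -2.6, -1.8, -1.9], [5.6, 6.4, 6.1, 5.4, 5.6]]
0.527 0 [[-2.5, -2.9, -3.0, -2.1, -2.2], [5.2, 5.9, 6.1, 5.4, 5.4]]
0.527 34 [[-3.1, -2.9, -3.5, -2.4, -2.5], [4.7, 4.7, 6.2, 5.2, 5.3]]
0.527 68 [[-4.2, -4.4, -4.3, -3.9, -4.2], [7.2, 7.1, 7.3, 6.8, 7.3]]
```

```bash
cat >> h.py <<'E'
J1=(.5248,.0025,-1.823)
E
python3 - <<'E'
from h import *
print(rel(JW([-170,-68,78],J1),Rt(-1.823)))
E
```

```text
[-5.8 -0.2 32.6  0.  -0.  -0. ]
```

>>> {"method": "send_rows", "body": {
  "deltas": "0 -3 0 20 0 0 0;0 -3 0 32.5 0 0 0;0 -3 0 32.5 0 0 0;0 -10 0 32.5 0 0 0;0 -15 0 32.5 0 0 0;0 -20 0 32.5 0 0 0;0 -25 0 32.5 0 0 0;0 -30 0 32.5 0 0 0;0 -35 0 32.5 0 0 0;0 -35 0 32.5 0 0 0"
}}

```text
time_s: 17.75
position: [0.4941, 0.1552, 0.0779]
eef_rot: [[0.251, 0.968, -0.0], [0.968, -0.251, -0.0], [-0.0, -0.0, -1.0]]
wrist_force: [-0.9, -1.0, -2.4]
grip_width: 0.0154
```

Run:
```python
from h import *
o=manip.get_obs(); J=np.linalg.inv(T2(*J1))@np.r_[o["position"],1]; print(J*1000,"F jig",np.round(T2(*J1)[:3,:3].T@o["wrist_force"],2), o["moment"])
```

```text
[-140.25549732  -67.82001053   77.9479373  1000.        ] F jig [ 1.18 -0.58 -2.36] [-0.04023009  0.06291196 -0.0208941 ]
```

>>> {"method": "send_rows", "body": {
  "deltas": "0 -6 0 0 0 0 0;0 -12 0 0 0 0 0;0 -16 0 0 0 0 0;0 -19 0 0 0 0 0;0 -22 0 0 0 0 0;0 -25 0 0 0 0 0;0 -28 0 0 0 0 0;0 -31 0 0 0 0 0;0 -34 0 0 0 0 0;0 -37 0 0 0 0 0;0 -40 0 0 0 0 0;0 -43 0 0 0 0 0;0 -44 0 0 0 0 0;0 -44 0 0 0 0 0"
}}

```text
time_s: 19.5
position: [0.4833, 0.1129, 0.078]
eef_rot: [[0.25, 0.968, 0.0], [0.968, -0.25, 0.0], [0.0, 0.0, -1.0]]
wrist_force: [0.3, -0.0, -2.3]
grip_width: 0.0154
```

Run:
```python
from h import *
o=manip.get_obs(); J=np.linalg.inv(T2(*J1))@np.r_[o["position"],1]; print(J*1000,"F jig",np.round(T2(*J1)[:3,:3].T@o["wrist_force"],2), o["moment"])
p,W=shot("top","top4.png"); i=p["image"][215:385,220:420,::-1]
cv2.imwrite("pics/c4.png",cv2.resize(i,(700,595),interpolation=cv2.INTER_CUBIC))
```

```text
[ -96.55419423  -67.75144534   78.00031824 1000.        ] F jig [-0.02  0.26 -2.33] [-0.01173629  0.02980883  0.04805972]
```

View pics/c4.png

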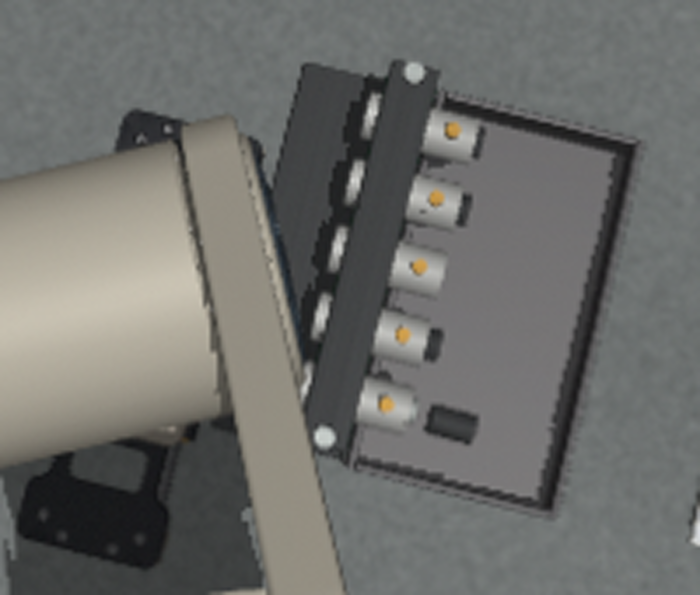

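Slug 1 lies in the tub at about (452,424) in the crop. On to bore 2.

>>> {"method": "send_rows", "body": {
  "deltas": "0 20 0 0 0 0 0;0 50 0 0 0 0 0;0 68 0 0 0 0 0;0 70 0 0 0 0 0;0 70 20 0 0 0 0;0 70 34 0 0 0 0;0 70 34 0 0 0 0;0 62 34 0 0 0 0;0 57 34 0 0 0 0;0 52 34 0 0 0 0;0 47 34 0 0 0 0;0 43 34 0 0 0 0;0 43 34 0 0 0 0"
}}

```text
time_s: 21.18
position: [0.5269, 0.1459, 0.078]
eef_rot: [[0.25, 0.968, -0.0], [0.968, -0.25, -0.0], [-0.0, 0.0, -1.0]]
wrist_force: [0.5, -0.0, -1.7]
grip_width: 0.015
```

```bash
cat > f.py <<'E'
from h import *
o=manip.get_obs(); J=np.linalg.inv(T2(*J1))@np.r_[o["position"],1]; print((J*1000).round(2),"F jig",np.round(T2(*J1)[:3,:3].T@o["wrist_force"],2), np.round(o["moment"],3),o["grip_width"])
E
python3 f.py
```

```text
[-139.38  -33.76   78.02 1000.  ] F jig [-0.08  0.5  -1.73] [-0.052  0.034  0.029] 0.014978822391828114
```

>>> {"method": "send_rows", "body": {
  "deltas": "0 -6 0 0 0 0 0;0 -12 0 0 0 0 0;0 -16 0 0 0 0 0;0 -19 0 0 0 0 0;0 -22 0 0 0 0 0;0 -25 0 0 0 0 0;0 -28 0 0 0 0 0;0 -31 0 0 0 0 0;0 -34 0 0 0 0 0;0 -37 0 0 0 0 0;0 -40 0 0 0 0 0;0 -43 0 0 0 0 0;0 -44 0 0 0 0 0;0 -44 0 0 0 0 0"
}}

```text
time_s: 22.92
position: [0.516, 0.1035, 0.078]
eef_rot: [[0.25, 0.968, 0.0], [0.968, -0.25, 0.0], [0.0, 0.0, -1.0]]
wrist_force: [0.3, -0.7, -1.5]
grip_width: 0.0154
```

```bash
python3 f.py
```

```text
[ -95.58  -33.74   77.99 1000.  ] F jig [ 0.55  0.5  -1.49] [-0.029  0.072 -0.01 ] 0.01544032672234141
```

>>> {"method": "send_rows", "body": {
  "deltas": "0 20 0 0 0 0 0;0 50 0 0 0 0 0;0 68 0 0 0 0 0;0 70 0 0 0 0 0;0 70 0 0 0 0 0"
}}

```text
time_s: 23.55
position: [0.533, 0.1712, 0.0778]
eef_rot: [[0.249, 0.968, -0.001], [0.968, -0.249, -0.0], [-0.001, -0.001, -1.0]]
wrist_force: [-0.1, 0.6, -1.6]
grip_width: 0.0155
```

```bash
python3 f.py
python3 - <<'E'
from cal import *
ax=P+[0,0,.006]; push=-R[:,0]
a,b=T([ax+.07*push,ax+.122*push]); r,d,m=prof(a,b,6); print("shaft",np.round(r.T[1:],2).tolist())
tip=T([ax+.13*push])[0]; v=cv2.remap(g.astype('float32'),*[ (tip+d*s).astype('float32')[None,None][...,k] for s in [0] for k in (0,1)],cv2.INTER_LINEAR); print(tip)
s=np.arange(-6,6.1,1); q=(tip+s[:,None]*d+0.5*m).astype('float32'); print(cv2.remap(g.astype('float32'),q[None,:,0],q[None,:,1],cv2.INTER_LINEAR).round())
print([find(p,W,"slug1",5)])
E
```

```text
[-165.38  -34.11   77.76 1000.  ] F jig [-0.53 -0.24 -1.56] [-0.045  0.074  0.057] 0.015490480396581177
shaft [[-1.6, -1.8, -1.6, -1.9, -1.7, -1.9, -1.7, -1.9, -1.7, -2.3, -2.0, -2.2, -2.0, -2.3, -2.0], [2.4, 2.3, 2.3, 2.4, 2.5, 2.5, 2.2, 2.5, 2.5, 3.1, 3.2, 3.1, 3.2, 3.1, 3.2]]
[304.65829897 302.9195448 ]
[[162. 161. 158. 159. 161. 136.  78.  40.  35.  35.  42.  93. 174.]]
[[(0.51, array([ 0.4744, -0.0437,  0.0227])), (0.17, array([ 0.5047, -0.0707,  0.0062]))]]
```

No slip, and the drift tip is where predicted. On to bore 4.

>>> {"method": "send_rows", "body": {
  "deltas": "0 0 30 0 0 0 0;0 0 60 0 0 0 0;0 0 68.3 0 0 0 0;0 0 68.3 0 0 0 0;0 -10 68.3 0 0 0 0;0 -15 68.3 0 0 0 0;0 -20 68.3 0 0 0 0;0 -25 68.3 0 0 0 0;0 -26 68.3 0 0 0 0;0 -26 68.3 0 0 0 0"
}}

```text
time_s: 24.9
position: [0.5931, 0.129, 0.078]
eef_rot: [[0.25, 0.968, 0.0], [0.968, -0.25, 0.0], [0.0, 0.0, -1.0]]
wrist_force: [0.1, -0.0, -1.1]
grip_width: 0.0151
```

```bash
python3 f.py
```

```text
[-139.57   34.61   78.02 1000.  ] F jig [ 0.01  0.09 -1.14] [-0.067  0.053 -0.022] 0.015113351198880484
```

>>> {"method": "send_rows", "body": {
  "deltas": "0 -6 0 0 0 0 0;0 -12 0 0 0 0 0;0 -16 0 0 0 0 0;0 -19 0 0 0 0 0;0 -22 0 0 0 0 0;0 -25 0 0 0 0 0;0 -28 0 0 0 0 0;0 -31 0 0 0 0 0;0 -34 0 0 0 0 0;0 -37 0 0 0 0 0;0 -40 0 0 0 0 0;0 -43 0 0 0 0 0;0 -44 0 0 0 0 0;0 -44 0 0 0 0 0"
}}

```text
time_s: 26.65
position: [0.5821, 0.0864, 0.078]
eef_rot: [[0.25, 0.968, -0.0], [0.968, -0.25, 0.0], [-0.0, -0.0, -1.0]]
wrist_force: [-0.6, -0.1, -2.0]
grip_width: 0.0155
```

```bash
python3 f.py
```

```text
[ -95.5    34.51   77.98 1000.  ] F jig [ 0.22 -0.58 -1.98] [0.009 0.127 0.076] 0.01546427164329565
```

>>> {"method": "send_rows", "body": {
  "deltas": "0 20 0 0 0 0 0;0 50 0 0 0 0 0;0 68 0 0 0 0 0;0 70 0 0 0 0 0;0 70 20 0 0 0 0;0 70 34 0 0 0 0;0 70 34 0 0 0 0;0 62 34 0 0 0 0;0 57 34 0 0 0 0;0 52 34 0 0 0 0;0 47 34 0 0 0 0;0 44 34 0 0 0 0;0 44 34 0 0 0 0"
}}

```text
time_s: 28.28
position: [0.626, 0.1203, 0.078]
eef_rot: [[0.25, 0.968, -0.0], [0.968, -0.25, -0.0], [-0.0, -0.0, -1.0]]
wrist_force: [0.6, 0.7, -2.2]
grip_width: 0.0154
```

```bash
python3 f.py
```

```text
[-139.35   68.55   77.99 1000.  ] F jig [-0.84  0.38 -2.18] [-0.071  0.096 -0.051] 0.015381334420300067
```

>>> {"method": "send_rows", "body": {
  "deltas": "0 -6 0 0 0 0 0;0 -12 0 0 0 0 0;0 -16 0 0 0 0 0;0 -19 0 0 0 0 0;0 -22 0 0 0 0 0;0 -25 0 0 0 0 0;0 -28 0 0 0 0 0;0 -31 0 0 0 0 0;0 -34 0 0 0 0 0;0 -37 0 0 0 0 0;0 -40 0 0 0 0 0;0 -43 0 0 0 0 0;0 -44 0 0 0 0 0;0 -44 0 0 0 0 0"
}}

```text
time_s: 30.02
position: [0.615, 0.0778, 0.078]
eef_rot: [[0.25, 0.968, -0.0], [0.968, -0.25, 0.0], [0.0, -0.0, -1.0]]
wrist_force: [0.8, -0.7, -0.2]
grip_width: 0.0155
```

```bash
python3 f.py
```

```text
[ -95.47   68.54   77.99 1000.  ] F jig [ 0.49  0.93 -0.22] [-0.082  0.098  0.039] 0.015509270034724156
```

>>> {"method": "send_rows", "body": {
  "deltas": "0 20 0 0 0 0 0;0 50 0 0 0 0 0;0 68 0 0 0 0 0;0 75 0 0 0 0 0;0 75 0 -30 0 0 0;0 75 0 -60 0 0 0;0 75 0 -60 0 0 0"
}}

```text
time_s: 30.9
position: [0.6353, 0.1507, 0.1402]
eef_rot: [[0.25, 0.968, 0.004], [0.968, -0.25, 0.001], [0.002, 0.004, -1.0]]
wrist_force: [0.3, 0.4, -1.0]
grip_width: 0.0151
```

Run:
```python
from h import *
p,W=shot("top","top5.png"); i=p["image"][215:385,220:420,::-1]
cv2.imwrite("pics/c5.png",cv2.resize(i,(700,595),interpolation=cv2.INTER_CUBIC))
# mat: centre & axis; lay drift centre on mat centre
M=np.array([pix2plane(p,W,u,.004)[:2] for u in ([85,274],[216,258],[223,325],[90,341])]); c=M.mean(0); print(c)
for y in (-1.823,-1.55):
    d=np.array([np.cos(y),np.sin(y)]); g=c+.02*d; print(y,rel([*g,.1],Rt(y)),rel([*g,.0062],Rt(y)))
print(find(p,W,"slug1",5))
```

```text
[0.51205925 0.33088782]
-1.823 [ 1.241e+02 -1.634e+02  3.830e+01  1.000e-01 -0.000e+00 -0.000e+00] [ 1.241e+02 -1.636e+02  1.321e+02  1.000e-01 -0.000e+00 -0.000e+00]
-1.55 [ 1.249e+02 -1.580e+02  3.830e+01  1.000e-01 -0.000e+00 -1.570e+01] [ 1.248e+02 -1.582e+02  1.321e+02  1.000e-01 -0.000e+00 -1.570e+01]
[(0.68, array([ 0.5704, -0.0668,  0.0164])), (0.62, array([ 0.4748, -0.0438,  0.0245])), (0.42, array([ 0.5432, -0.064 ,  0.0178]))]
```

View pics/c5.png

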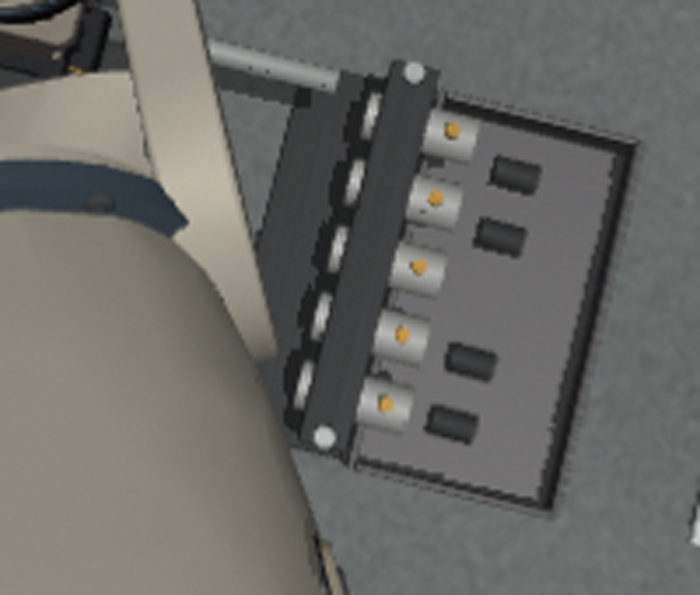

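All four slugs lie in the tub. Now the drift goes back on the mat.

>>> {"method": "send_rows", "body": {
  "deltas": "0 60 -80 0 0 0 -8;0 125 -158 20 0 0 -15.7;0 125 -158 38 0 0 -15.7;0 125 -158 38 0 0 -15.7;0 125 -158 80 0 0 -15.7;0 125 -158 110 0 0 -15.7;0 125 -158 125 0 0 -15.7;0 125 -158 131 0 0 -15.7;0 125 -158 131 0 0 -15.7;0 125 -158 131 0 0 -15.7;0.35 125 -158 131 0 0 -15.7;0.35 125 -158 131 0 0 -15.7;0.35 125 -158 131 0 0 -15.7;0.35 125 -158 131 0 0 -15.7;0.35 125 -158 110 0 0 -15.7;0.35 125 -158 60 0 0 -15.7;0.35 125 -158 0 0 0 -15.7;0.35 125 -158 -60 0 0 -15.7;0.35 125 -158 -60 0 0 -15.7"
}}

```text
time_s: 33.38
position: [0.5147, 0.3127, 0.2033]
eef_rot: [[-0.021, 1.0, 0.008], [1.0, 0.021, 0.005], [0.005, 0.008, -1.0]]
wrist_force: [-0.4, -0.4, -0.6]
grip_width: 0.0321
```

Run:
```python
from h import *
p,W=shot("top","top6.png"); i=p["image"][220:400,70:510,::-1]
cv2.imwrite("pics/c6.png",cv2.resize(i,(792,324),interpolation=cv2.INTER_CUBIC))
print(find(p,W,"drift"),find(p,W,"lid"),find(p,W,"lid_tab"))
print(rel([.4552,-.2692,.2],Rt(-1.823)))
```

```text
[(0.81, array([0.5161, 0.2866, 0.0196]))] [(0.82, array([ 0.4553, -0.2365,  0.006 ]))] [(0.94, array([ 0.4594, -0.2335,  0.0095]))]
[-5.784e+02 -6.820e+01 -2.700e+00 -1.000e-01  1.000e-01  1.570e+01]
```

View pics/c6.png

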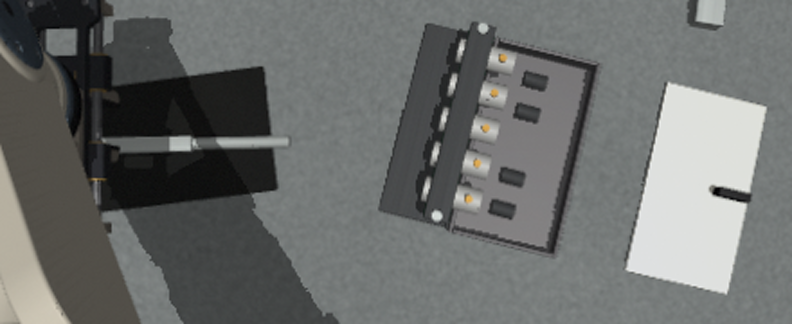

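The drift lies mid-mat at (200,143) in the crop, and the lid lies flat with its tab pointing away. I'll fetch the lid using the same grasp pose.

>>> {"method": "send_rows", "body": {
  "deltas": "0.4 -578 -68 0 0 0 15.7;0.4 -578 -68 0 0 0 15.7;0.4 -578 -68 0 0 0 15.7;0.4 -578 -68 0 0 0 15.7;0.4 -578 -68 0 0 0 15.7;0.4 -578 -68 0 0 0 15.7;0.4 -578 -68 0 0 0 15.7;0.4 -578 -68 0 0 0 15.7;0.4 -578 -68 0 0 0 15.7;0.4 -578 -68 0 0 0 15.7;0.4 -578 -68 0 0 0 15.7;0.4 -578 -68 0 0 0 15.7;0.4 -578 -68 0 0 0 15.7;0.4 -578 -68 0 0 0 15.7"
}}

```text
time_s: 35.33
position: [0.4566, -0.2672, 0.1981]
eef_rot: [[0.249, 0.969, 0.0], [0.969, -0.249, 0.0], [0.0, 0.0, -1.0]]
wrist_force: [0.0, -0.2, -1.1]
grip_width: 0.0367
```

Run:
```python
from h import *
print(rel([.4552,-.2692,.0135],Rt(-1.823)))
p,W=shot("wrist"); g=p["image"]; cv2.imwrite("pics/w3.png",g[:,:,::-1])
L=(.4552+.0325*.249,-.2692+.0325*.9685,-1.823)
pts=[[55,-100,9],[55,100,9],[-55,100,9],[-55,-100,9],[16,0,36],[50,0,36]]
q=proj(p,W,[JW(x,L) for x in pts]); print(q.round(1).tolist()); v=np.ascontiguousarray(g[:,:,::-1])
for u in q: cv2.drawMarker(v,tuple(int(round(t)) for t in u),(0,0,255),cv2.MARKER_CROSS,9,1)
cv2.imwrite("pics/w3m.png",v)
```

```text
[-2.300e+00 -9.000e-01  1.846e+02  0.000e+00 -0.000e+00  1.000e-01]
[[233.0, 233.8], [414.6, 233.7], [422.5, 129.6], [224.7, 129.5], [323.6, 203.9], [323.7, 236.7]]
```

View pics/w3m.png

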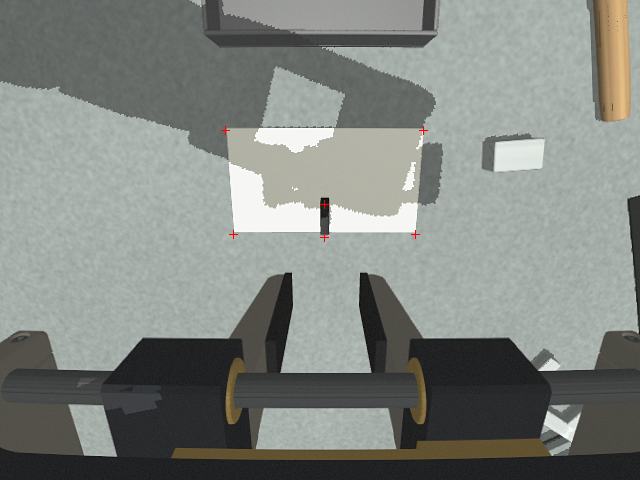

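The lid is where predicted, with the marked corners matching within about 1 px. I'll check the tub pose from this view.

Run:
```python
from h import *
p,W=shot("wrist")
print(fit(p,W,[[55,-100,45],[55,100,45]],[[205,35.5],[438.5,35.5]],[.509,-.058,-1.823]))
print(fit(p,W,[[55,-100,9],[55,100,9],[-55,100,9],[-55,-100,9]],[[233,233.5],[417,233.5],[424,128.5],[227,128.5]],[.46,-.23,-1.823]))
```

```text
(array([ 0.50865844, -0.05636093, -1.82312173]), array([[-0.6,  0. ],
       [ 0.6,  0. ]]))
(array([ 0.4650372 , -0.23768083, -1.82440507]), array([[ 1.4, -0.5],
       [-1. , -0.3],
       [ 0.3,  0.4],
       [-0.7,  0.2]]))
```

>>> {"method": "send_rows", "body": {
  "deltas": "0.4 -2.3 0 60 0 0 0;0.4 -2.3 0 120 0 0 0;0.4 -2.3 0 160 0 0 0;0.4 -2.3 0 178 0 0 0;0.4 -2.3 0 184 0 0 0;0.4 -2.3 0 184 0 0 0;0 -2.3 0 184 0 0 0;0 -2.3 0 184 0 0 0;0 -2.3 0 184 0 0 0;0 -2.3 0 184 0 0 0;0 -2.3 0 184 0 0 0;0 -2.3 0 184 0 0 0",
  "grip_force": 50
}}

```text
time_s: 36.92
position: [0.456, -0.2706, 0.0146]
eef_rot: [[0.25, 0.968, 0.0], [0.968, -0.25, -0.0], [-0.0, 0.0, -1.0]]
wrist_force: [-1.8, 0.9, 6.3]
grip_width: 0.0087
```

Run:
```python
from h import *
F=np.array([.501,-.0899,.054]); px=np.array([np.cos(-1.823),np.sin(-1.823),0]); z=np.array([0,0,1])
for x,h in ((.18,.05),(.13,.03),(.115,.010),(0,.010),(0,0)): print(x,h,rel(F+x*px+h*z,Rt(-1.823)))
```

```text
0.18 0.05 [  6.2  -1.4 -89.4   0.    0.   -0. ]
0.13 0.03 [ 56.2  -1.5 -69.5   0.    0.   -0. ]
0.115 0.01 [ 71.2  -1.5 -49.5   0.    0.   -0. ]
0 0.01 [186.2  -1.5 -49.5   0.    0.   -0. ]
0 0 [186.2  -1.5 -39.5   0.    0.   -0. ]
```

>>> {"method": "send_rows", "body": {
  "deltas": "0 0 0 -15 0 0 0;0 0 0 -40 0 0 0;0 0 0 -51 0 0 0;0 0 0 -51 0 0 0;0 30 -1 -51 0 0 0;0 60 -2 -51 0 0 0;0 90 -2 -51 0 0 0;0 115 -2 -51 0 0 0;0 140 -2 -51 0 0 0;0 160 -2 -51 0 0 0;0 175 -2 -51 0 0 0;0 186 -2 -51 0 0 0;0 186.3 -2 -51 0 0 0;0 186.3 -2 -51 0 0 0;0 186.3 -2 -51 0 0 0"
}}

```text
time_s: 38.8
position: [0.5003, -0.09, 0.065]
eef_rot: [[0.251, 0.968, -0.0], [0.968, -0.251, -0.0], [-0.0, -0.0, -1.0]]
wrist_force: [-0.2, -0.1, -1.6]
grip_width: 0.0087
```

Run:
```python
from h import *
p,W=shot("scene"); i=p["image"][150:320,190:390,::-1]
cv2.imwrite("pics/s7.png",cv2.resize(i,None,fx=3.5,fy=3.5,interpolation=cv2.INTER_CUBIC))
print(manip.get_obs()["wrist_force"])
```

```text
[ 0.80912796  0.39423068 -0.68965336]
```

View pics/s7.png

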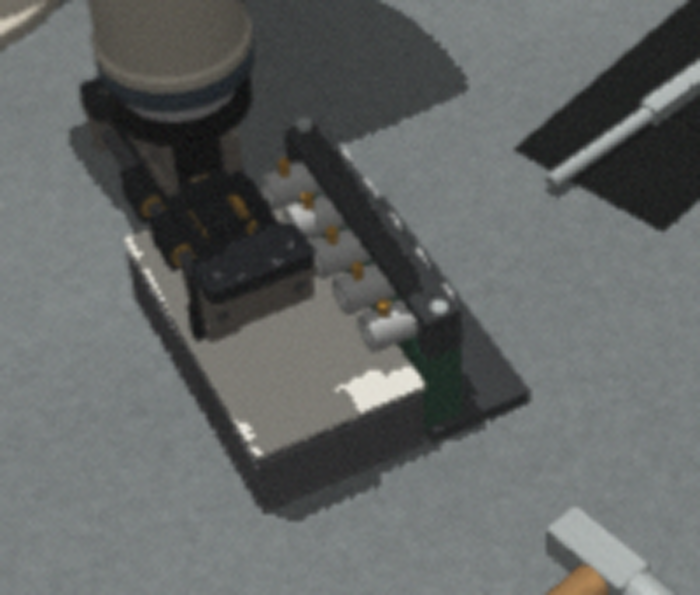

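The lid is level above the tub and under the tube ends, so I lower it.

>>> {"method": "send_rows", "body": {
  "deltas": "0 0 0 4 0 0 0;0 0 0 7 0 0 0;0 0 0 9 0 0 0;0 0 0 10.5 0 0 0;0 0 0 10.5 0 0 0;0 0 0 10.5 0 0 0"
}}

```text
time_s: 39.6
position: [0.5003, -0.0896, 0.0555]
eef_rot: [[0.25, 0.968, -0.0], [0.968, -0.25, -0.0], [-0.0, -0.0, -1.0]]
wrist_force: [-5.4, 0.4, 16.1]
grip_width: 0.0085
```

>>> {"method": "send_rows", "body": {
  "deltas": "0 0 0 -1 0 0 0;0.4 0 0 -1 0 0 0;0.4 0 0 -1 0 0 0;0.4 0 0 -1 0 0 0;0.4 0 0 -1 0 0 0;0.4 0 0 -30 0 0 0;0.4 0 0 -80 0 0 0;0.4 0 0 -140 0 0 0;0.4 0 0 -145 0 0 0;0.4 0 0 -145 0 0 0;0.4 0 0 -145 0 0 0"
}}

```text
time_s: 40.98
position: [0.4993, -0.0894, 0.1978]
eef_rot: [[0.25, 0.968, -0.003], [0.968, -0.25, 0.001], [-0.0, -0.003, -1.0]]
wrist_force: [0.2, 0.2, -0.7]
grip_width: 0.0367
```

Run:
```python
from h import *
o=manip.get_obs(); print(o["position"],o["time_s"])
p,W=shot("wrist"); i=np.ascontiguousarray(p["image"][:,:,::-1])
L=(.5085,-.0575,-1.823)
for q in proj(p,W,[JW(x,L) for x in [[55,-100,50],[55,100,50],[55,-100,45],[55,100,45],[16,0,77],[50,0,77]]]): cv2.drawMarker(i,tuple(int(round(t)) for t in q),(0,0,255),cv2.MARKER_CROSS,7,1)
s,Ws=shot("scene"); j=s["image"][150:310,190:430,::-1]
a=cv2.resize(i[35:275,180:480],(400,320),interpolation=cv2.INTER_CUBIC); b=cv2.resize(j,(400,267),interpolation=cv2.INTER_CUBIC)
cv2.imwrite("pics/f8.png",np.vstack([cv2.resize(i[30:255,190:490],(760,570))[:300]*0+0,]) if 0 else cv2.resize(np.hstack([a,cv2.copyMakeBorder(b,0,53,0,0,cv2.BORDER_CONSTANT)]),(800,320)))
t,Wt=shot("top"); print(find(t,Wt,"drift"),find(t,Wt,"lid"),find(t,Wt,"oilcan"),find(t,Wt,"mallet"),find(t,Wt,"gauge"))
```

```text
[ 0.49926466 -0.0893678   0.19778961] 40.975
[(0.73, array([0.5165, 0.2946, 0.0175]))] [(0.85, array([ 0.4921, -0.0475,  0.045 ]))] [(0.67, array([0.747 , 0.2022, 0.1091]))] [(0.89, array([ 0.7616, -0.0955,  0.0203]))] [(0.74, array([ 0.6617, -0.2539,  0.0316]))]
```

View pics/f8.png

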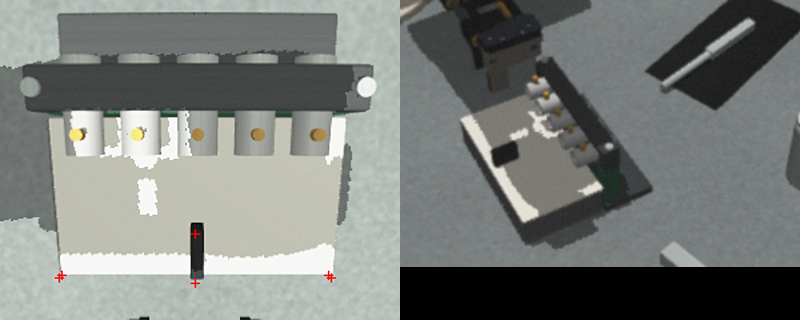

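The lid's front corners in the wrist view, about (225,240) and (430,240), match the picture from the start within a pixel. The lid is seated as before and nothing else has moved, so I hand in.

```bash
python3 -c "
from plant import sign_off; print(sign_off())"
```

```text
the job is handed in; nothing more can be done
None
```

The jig is cleared and the job was handed in at about 41 s of robot time. No verdict came back.

- **Lid off:** I tipped the lid up by its tab to 0.32 rad with the heel on the rim, then lifted it off and laid it flat on the bench.
- **Slugs:** Tubes 1, 2, 4 and 5 held slugs; tube 3 was clear. I pushed the drift through each in turn, and the overhead picture showed all four slugs in the tub before the lid went back on. The fingers never came near them.
- **Drift:** It had been knocked about 4 cm before I picked it up, so I measured it again first. It now lies near the middle of its mat.
- **Lid back on:** The last wrist picture shows the front corners and tab within about 1 px of where they started, with the tab away from the jig. I judged the heel edge only from the scene picture and the height at which it stopped; lowering peaked at 16 N.

**Checks that disagreed:**
- The overhead and wrist cameras differed by about 3.5 mm along world x, so I used the middle value. All four tubes then went through with no side forces.
- The network's reading of the gauge block moved 13 mm between the start and the end in the top view. The scene camera's reading at the start was within a few mm of the end value, and the arm never went near the block, so I take this as network noise. The oil can and hammer read within about 4 mm of their start.

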